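Set the filter slide of a photometer by its clicks and take the reading

TASK

Get the soil extract read on the bench photometer, only pushing gently with the fingers, never pinching: slide the black filter lever back to its home stop (the end with the longest index mark), then push it along to the third click from there and leave it, without running on to the fourth. With the filter set and the light shield tipped shut over the sample well, press the large read key fully down and let it go; do not read with the shield up or on another filter. Do not shove or lift the photometer, and leave the things round it where they stand.

Things in the scene. Friction and masses are not known exactly. Their poses are not given: they have to be found in the camera images.
- photometer: pale grey instrument standing loose on rubber feet, about 3.5 kg, 200 mm deep (its x) by 260 mm wide (y), flat top face 75 mm up. Origin at the centre of its underside; x points to its back (away from the user), y to its left, z up. Display frame (5 mm high) at back left, filter slide front left, sample well and shield back right, read key front right
- filter_lever (a joint): travel in m: 0 at the home stop, the left (+y) end of its slot, growing as it goes to the instrument's right (-y). A sprung roller clicks into a notch every 14 mm: home 0, clicks at 0.014, 0.028, 0.042, 0.056, 0.070 (far stop). Leaving a notch takes about 4.5 N; past the half-way crest it jumps on into the next and stays. Starts anywhere from first to third click
- lever_top (a point): centre of the top of the lever, a black cap 20 mm (x) by 11 mm (y, its way of sliding) by 24 mm high on a thin stem; top 34 mm, underside 10 mm above the top face. Its slot is in a dark grey plate with six white index marks in front of it, one per notch, the longest at home; at home it is 85 mm left of the instrument's middle and 30 mm in front
- light_shield (a joint): angle of the light shield in rad: 0 shut flat over the sample well, about 1.95 at the start, where it leans back against its stop. Pushed forward from behind past the upright (below about 1.2) it falls shut by itself
- shield_edge (a point): middle of the free edge of the light shield, a black cover 50 mm wide (y), 12 mm deep, reaching 56 mm from its hinge, which lies along the instrument's y, 66 mm behind and 72 mm right of its middle, 6 mm above the top face. Open, its outer face looks to the back and its edge stands about 55 mm above the top face
- read_key (a joint): how far the read key is pressed in m: 0 up, 0.004 fully down; a spring resists with 1.5 N at first and 4 N at the bottom
- read_key_top (a point): centre of the top of the read key: the largest key, grey, 24 mm (x) by 34 mm (y), at the front right of the top face, 64 mm in front and 72 mm right of the instrument's middle, 8 mm above the top face; it is pressed straight down
- moisture_can_0: open moisture can, light metal, 55 mm across, 30 mm high, beside the instrument; origin at the centre of its underside (bystander)
- moisture_can_1: open moisture can, light metal, 56 mm across, 30 mm high, beside the instrument; origin at the centre of its underside (bystander)
- spare_vial: spare glass sample vial with a white cap, 25 mm across, 60 mm high, standing on the other side of the instrument; origin at the centre of its underside (bystander)
- stopwatch: flat black stopwatch, 70x58x16 mm, beside the instrument; origin at the centre of its underside (bystander)

How it is judged:
By the outcome, as a careful person would: the job done as asked, in the order asked, and still so for the second after the job is handed in, with the robot touching nothing.
It also fails if it takes over 67 s, if anything falls off the work surface, if the arm or the gripper's body presses on something with over 40 N, if the wrist force passes 120 N, or if a joint passes its speed limit or range.

ROBOT

A 6-joint arm with a two-finger parallel gripper is mounted at the origin on a cart in front of the work surface, level with it; the furniture and walls round the work are solid. World frame = base frame: x ahead of the robot, y to its left, z up, the work surface at z = 0. Lengths are in m, angles in degrees, forces in N, time in s.
With the tool pointing down it reaches from about 0.25 to 0.725 m from the base axis. Payload 9.7 kg.
Tool frame: the origin (TCP) lies midway between the tips of the shut fingers; the grasp point (between the pads) lies 19 mm behind it; z points along the fingers, y is the direction in which the jaws open and shut (so a half turn about z gives the same grasp; the last joint's range is limited). The gripper opens to 85 mm and grips with 20 to 120 N. Pads are 22 mm wide; open, the fingers measure 114 mm over their backs; the gripper's body (76 mm by 85 mm) begins 54 mm behind the grasp point. The pads swing forward as they close: fully open they stand 13 mm farther back than shut.
Start: joints at [-74.485, 4.979, 10.078, 95.1, 0, 90], TCP at [0.147, -0.53, 0.231] pointing down, gripper open.
Joint ranges: [-179.16, 179.16], [-48.56, 103.87], [-65.8, 70.77], [-126.05, 130.52], [-82.76, 87.17], [-180, 180]. Speed limits (degrees/s): [127.2, 127.2, 147.25, 180, 180, 180].

INTERFACE

Orientations are given as [roll, pitch, yaw] about the fixed x, y, z axes, in that order (R = Rz(yaw) Ry(pitch) Rx(roll)).
In Python, from workcell import get_obs, camera, get_calibration, job_done gives the robot as it stands.
- The arm moves only by the tool play_rows, never from a script. Its argument "commands" is text: rows parted by semicolons, each of 5 numbers parted by spaces: the opening, from 0 (shut) to 1 (fully open), then the shift along the world's x, y, z in mm, then the turn about the world's z in degrees. A call has 1 to 10 rows; each row is the pose to reach, as a shift and turn from the pose commanded when the call began; what a row does not reach only later rows make up. A row lasts 1/12 s, in which the tool goes at most 41.7 mm and 7.16 degrees, less where a joint would pass 70% of its speed; a pose out of reach is approached as far as the arm can. A call with a gripper value outside its range is refused whole. The fingers move at their own pace and stop on an object; "force" is the grip in N (left out, the last holds). Time passes only in rows, so rows that repeat a pose let the fingers close. It gives the time, the measured TCP pose, the force and the opening at its end, in the units of the state.
- get_obs(): the state, without advancing time (a new reading comes with each control period).
- camera(name): name is "side" or "top"; returns the picture (400x640x3 uint8, red, green, blue); there is no depth.
- get_calibration(name): a dict with "fx", "fy", "cx", "cy" (pixels), "eye" and "attitude" of the camera in the world. Camera axes: x right, y down, z forward; pixel columns grow to the right and rows downward; lengths in m; the calibration is good to about 2 mm. A picture is of the moment at which its call begins. get_calibration takes no time and is no camera call.
- job_done(): hands the job in, once; it reports no verdict.
The state is a dict: "time": time; "q": joint angles; "qd": joint speeds; "joint_efforts": joint torques, N m; "ee_pos": TCP position; "tcp_rot": TCP orientation; "wrist_force": force on the tool from outside, world axes, zero at the start; "torque": the same for the moment, N m; "opening": finger opening in m.
Only numpy, scipy, OpenCV 4.12 (cv2) and the standard library are available. Lean on these libraries where they do the work, as an engineer would, in place of code of your own. Each camera call takes 0.05 s, during which the arm holds its last target.

## Working session

There is one attempt and no reset: what is moved stays moved. The work goes in short steps, Python scripts to look and compute and a tool call to move; the robot and the scene stay as the last step left them, time stands still between calls to the robot, and variables do not carry over. Pictures are saved under pics/ and viewed, and the job is handed in when it is done.

Besides the shell and the picture viewer there is one more tool, called after "Request:" by a JSON object that holds its "name" and its "arguments". play_rows: Moves the arm, as the interface text tells. Its arguments: {"type":"object","properties":{"commands":{"type":"string"},"force":{"type":"number"}},"required":["commands"]}

```bash
ls; mkdir -p pics; python3 - <<'E'
from workcell import get_obs, camera, get_calibration
import cv2
print(get_obs())
for n in("side","top"):
    print(n,get_calibration(n))
    im=camera(n); cv2.imwrite(f"pics/{n}0.png",im[:,:,::-1])
E
```

```text
pics
{'time': 0.0, 'q': array([-7.44849132e+01,  5.01275551e+00,  1.00342279e+01,  9.50980434e+01,
       -8.61318522e-05,  9.00004782e+01]), 'qd': array([-0.06604945,  0.03635123,  0.15523885, -0.04609717, -0.00394569,
       -0.01331317]), 'joint_efforts': array([ 2.08391793e-03, -5.20384562e+01,  4.64805973e+01,  1.62514084e-02,
        1.65219549e-04,  7.69250477e-06]), 'ee_pos': array([ 0.14706209, -0.52974867,  0.23056515]), 'tcp_rot': array([-1.79923429e+02,  8.67708024e-05,  1.55146087e+01]), 'wrist_force': array([-0.30700321,  0.00836058, -0.94297524]), 'torque': array([-0.00875083,  0.02853851,  0.05762343]), 'opening': 0.0853543601912631}
side {'fx': 446.50118422708016, 'fy': 446.50118422708016, 'cx': 326.0020266103362, 'cy': 199.90317830560434, 'eye': array([ 0.54892187, -0.64051885,  0.60880239]), 'attitude': array([-122.20564726,    0.92262476,    0.76277121])}
top {'fx': 481.27926787977077, 'fy': 481.27926787977077, 'cx': 319.9256804947309, 'cy': 203.2049256352773, 'eye': array([0.31015534, 0.17721359, 0.96249785]), 'attitude': array([-166.36181376,    0.29956151,  -88.2943598 ])}
```

View pics/side0.png

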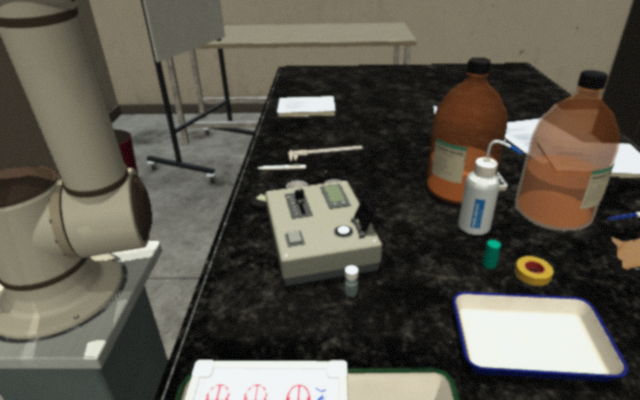

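View pics/top0.png

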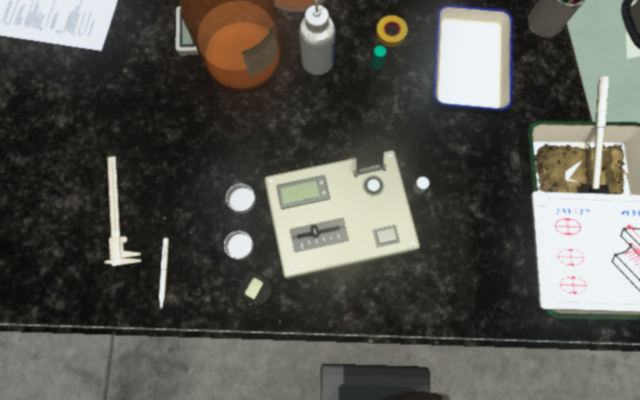

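The top view (up is about +x, left is +y) shows the photometer spanning columns 265-420 and rows 150-278. The lever is near (315,232), the key near (386,236) and the shield near (370,165). Cans are at (240,198) and (238,245), the stopwatch at (256,290) and the vial at (422,184).

```bash
cat > h.py <<'E'
import numpy as np, cv2
from scipy.spatial.transform import Rotation as R
from workcell import get_obs, camera, get_calibration
def ray(n,u,v):
    c=get_calibration(n); d=np.array([(u-c['cx'])/c['fx'],(v-c['cy'])/c['fy'],1.])
    return np.array(c['eye']),R.from_euler('xyz',c['attitude'],degrees=True).apply(d)
def onz(n,u,v,z):
    e,d=ray(n,u,v); return e+d*(z-e[2])/d[2]
def proj(n,P):
    c=get_calibration(n); q=R.from_euler('xyz',c['attitude'],degrees=True).inv().apply(np.atleast_2d(P)-c['eye'])
    return np.c_[c['fx']*q[:,0]/q[:,2]+c['cx'],c['fy']*q[:,1]/q[:,2]+c['cy']]
def crop(n,x0,x1,y0,y1,s,name,im=None):
    im=camera(n) if im is None else im
    cv2.imwrite(name,cv2.resize(im[y0:y1,x0:x1,::-1],None,fx=s,fy=s,interpolation=cv2.INTER_CUBIC)); return im
E
python3 - <<'E'
from h import *
im=cv2.imread('pics/top0.png')[:,:,::-1]; crop('top',220,440,140,310,3.5,'pics/topc0.png',im)
im=cv2.imread('pics/side0.png')[:,:,::-1]; crop('side',240,400,160,310,4,'pics/sidec0.png',im)
E
```

```text
(no output)
```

View pics/topc0.png

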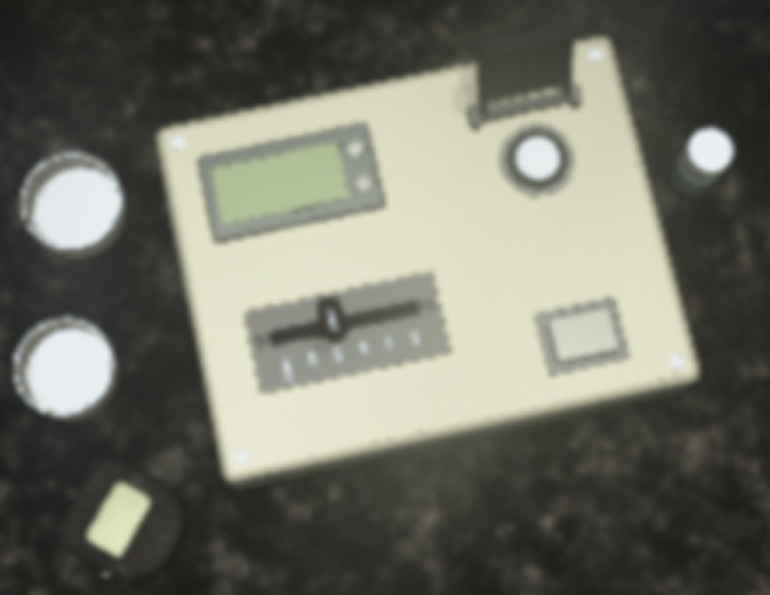

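View pics/sidec0.png

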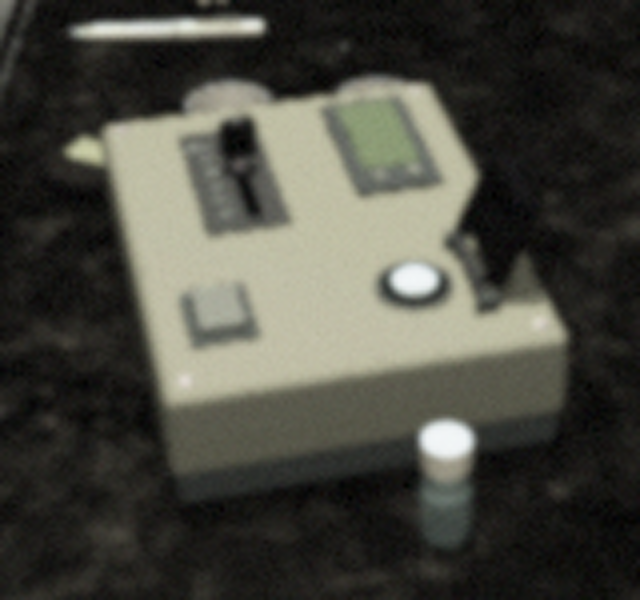

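```bash
cat > fit.py <<'E'
from h import *
im=cv2.imread('pics/top0.png')
hsv=cv2.cvtColor(im,cv2.COLOR_BGR2HSV)
m=((hsv[:,:,2]>110)).astype(np.uint8); m[:, :262]=0; m[:,422:]=0; m[:145]=0; m[285:]=0
m[:,412:][:60-10+145-145+60]=m[:,412:][:110]
m=cv2.morphologyEx(m,cv2.MORPH_OPEN,np.ones((5,5)))
n,l,st,_=cv2.connectedComponentsWithStats(m); k=1+np.argmax(st[1:,4]); m=(l==k).astype(np.uint8)
c=max(cv2.findContours(m,cv2.RETR_EXTERNAL,cv2.CHAIN_APPROX_NONE)[0],key=len)[:,0]
h=np.array([onz('top',u,v,.075)[:2] for u,v in c])
hull=cv2.convexHull((h*1000).astype(np.float32))
r=cv2.minAreaRect(hull); print(r, st[k])
E
python3 - <<'E'
exec(open('fit.py').read().replace("m[:,412:][:60-10+145-145+60]=m[:,412:][:110]\n",""))
s=3.5
U=lambda a,b:((a+.5)/s-.5+220,(b+.5)/s-.5+140)
P=lambda a,b,z:onz('top',*U(a,b),z)[:2]
C={'FL':(228,482),'FR':(698,375),'BL':(158,130),'BR':(610,37)}
W={k:P(*v,.075) for k,v in C.items()}
for k in W: print(k,W[k].round(4))
cen=sum(W.values())/4
y=(W['FL']-W['FR']+W['BL']-W['BR']); x=(W['BL']-W['FL']+W['BR']-W['FR'])
print('cen',cen,'yawx',np.degrees(np.arctan2(x[1],x[0])),'yawy',np.degrees(np.arctan2(y[1],y[0]))-90, np.linalg.norm(y)/2,np.linalg.norm(x)/2)
print('levertop',P(331,318,.109),P(331,318,.1),'key',P(586,332,.083),'well',P(538,158,.079))
print('vial',P(710,150,.06),'cans',P(72,202,.03),P(66,367,.03),'watch',P(120,518,.016))
E
```

```text
((510.1239929199219, 149.03469848632812), (199.5555419921875, 258.8565979003906), 14.162590026855469) [  265   151   154   126 13452]
FL [0.3839 0.2484]
FR [0.4474 0.002 ]
BL [0.5745 0.2959]
BR [0.6355 0.0473]
cen [0.5103226  0.14838919] yawx 13.772554970484597 yawy 14.119495940814389 0.25520072331918114 0.19503123857750115
levertop [0.4661854  0.19661065] [0.46783071 0.19681519] key [0.4673143  0.06222489] well [0.56329281 0.08750875]
vial [ 0.57606767 -0.01002653] cans [0.54365799 0.34865703] [0.44859826 0.3454627 ] watch [0.36720445 0.3121187 ]
```

```bash
cat >> h.py <<'E'
CEN=np.array([.5103,.1488]); YAW=14.1
def w(lx,ly):
    c,s=np.cos(np.radians(YAW)),np.sin(np.radians(YAW)); return CEN+[c*lx-s*ly,s*lx+c*ly]
def loc(p):
    c,s=np.cos(np.radians(YAW)),np.sin(np.radians(YAW)); d=np.array(p[:2])-CEN; return np.array([c*d[0]+s*d[1],-s*d[0]+c*d[1]])
E
python3 - <<'E'
from h import *
T=cv2.imread('pics/top0.png')[:,:,::-1].copy();S=cv2.imread('pics/side0.png')[:,:,::-1].copy()
T=cv2.resize(T[140:310,220:440],None,fx=3.5,fy=3.5,interpolation=2);S=cv2.resize(S[160:310,240:400],None,fx=4,fy=4,interpolation=2)
pts=[(a,b,.075) for a in(-.1,.1) for b in(-.13,.13)]+[(-.03,.085-.014*k,.109) for k in range(6)]+[(-.064,-.072,.083),(.066,-.072,.081),(.087,-.072,.133)]
for i,(a,b,z) in enumerate(pts):
    P=[*w(a,b),z]
    for n,I,s,o in(('top',T,3.5,(220,140)),('side',S,4,(240,160))):
        u=proj(n,P)[0]; q=tuple(int(v) for v in ((u-o+.5)*s-.5))
        cv2.drawMarker(I,q,(255,0,0) if i!=5 else (0,0,255),0,12,1)
cv2.imwrite('pics/ovT.png',T[:,:,::-1]);cv2.imwrite('pics/ovS.png',S[:,:,::-1])
print(loc([.4662,.1966]))
for n,u,v in(('wash',477,228),('vial',352,295),('bigbottle',455,195)): print(n,onz('side',u,v,0))
E
```

```text
[-0.03112656  0.0571033 ]
wash [0.87602925 0.20017909 0.        ]
vial [ 0.58045055 -0.01537195  0.        ]
bigbottle [0.85902303 0.34560585 0.        ]
```

View pics/ovT.png

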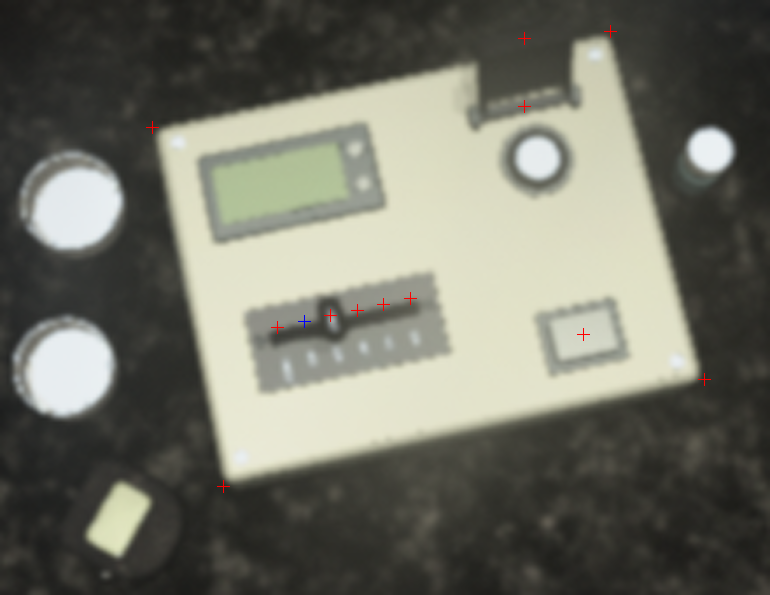

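View pics/ovS.png

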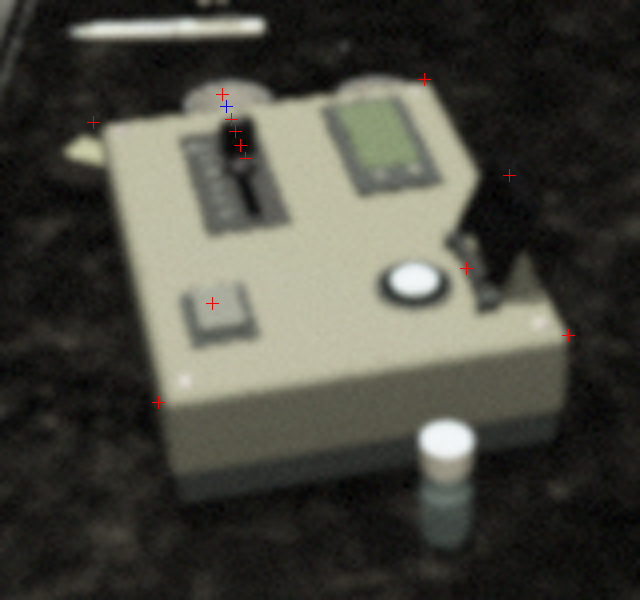

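The pose fit overlays well: centre (0.510, 0.149), yaw 14.1°. The lever is at the second click. I'll swing over with the fingers shut and stop to the right of the lever.

Request:
{"name": "play_rows", "arguments": {"commands": "0 328 696 0 -1.4;0 328 696 0 -1.4;0 328 696 0 -1.4;0 328 696 0 -1.4;0 328 696 0 -1.4;0 328 696 0 -1.4;0 328 696 0 -1.4;0 328 696 0 -1.4;0 328 696 0 -1.4;0 328 696 0 -1.4", "force": 20}}

```text
time: 0.93
ee_pos: [0.3248, -0.1511, 0.2312]
tcp_rot: [180.0, -0.0, 14.1]
wrist_force: [1.3, -1.1, -0.2]
opening: -0.0
```

Request:
{"name": "play_rows", "arguments": {"commands": "0 150 318 0 0;0 150 318 0 0;0 150 318 0 0;0 150 318 0 0;0 150 318 0 0;0 150 318 0 0;0 150 318 0 0;0 150 318 0 0;0 150 318 -50 0;0 150 318 -85 0"}}

```text
time: 1.77
ee_pos: [0.4832, 0.141, 0.1599]
tcp_rot: [-179.2, -0.2, 15.8]
wrist_force: [-0.2, 0.1, -0.5]
opening: -0.0003
```

```bash
python3 - <<'E'
from h import *
o=get_obs(); print(o['time'],o['ee_pos'],o['tcp_rot'],o['wrist_force'],loc(o['ee_pos']))
t=crop('top',220,440,140,310,3.5,'pics/t1.png'); crop('side',220,420,90,290,3,'pics/s1.png')
E
```

```text
1.7667 [0.48320678 0.14097744 0.15994895] [-179.15722109   -0.18406693   15.84487594] [-0.17318901  0.11075988 -0.53908249] [-0.02818265 -0.00098657]
```

View pics/s1.png

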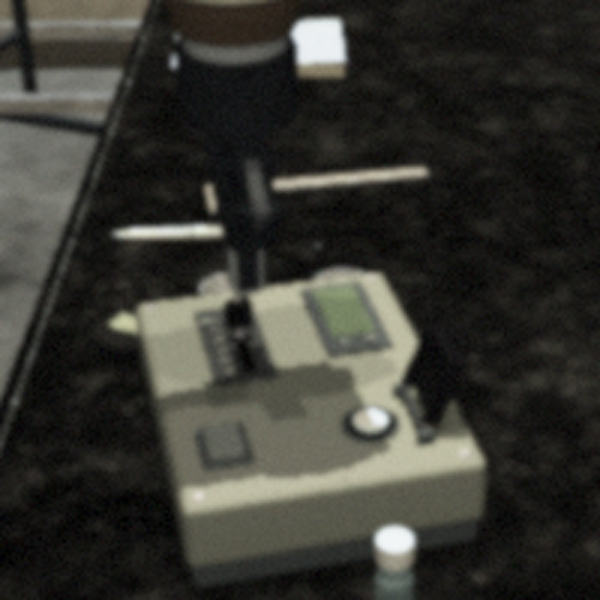

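View pics/t1.png

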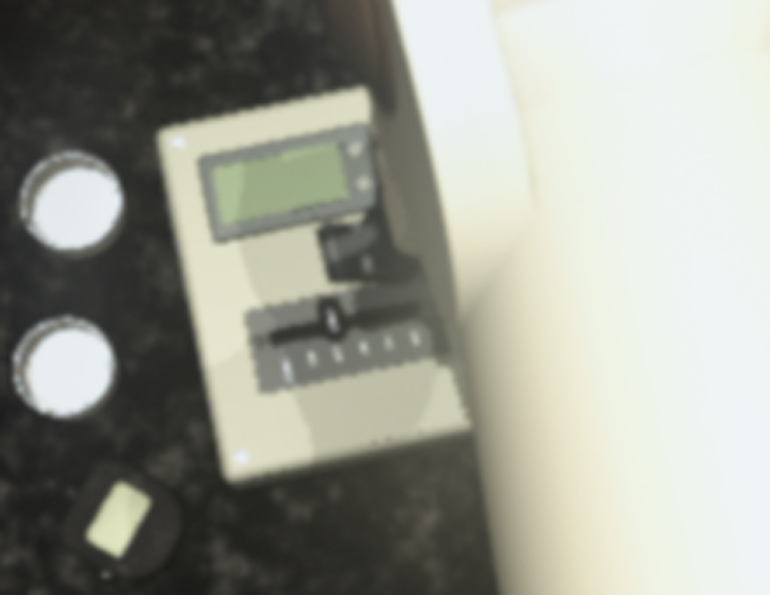

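The arm was still catching up with its command, so I'll let it settle.

Request:
{"name": "play_rows", "arguments": {"commands": "0 0 0 0 0;0 0 0 0 0;0 0 0 0 0"}}

```text
time: 2.12
ee_pos: [0.4818, 0.1387, 0.1627]
tcp_rot: [-179.2, -0.2, 15.6]
wrist_force: [0.5, 0.3, 0.1]
opening: -0.0001
```

```bash
python3 - <<'E'
from h import *
o=get_obs(); print(o['time'],o['ee_pos'],o['tcp_rot'],o['wrist_force'],o['q'],loc(o['ee_pos']),w(-.031,.026))
E
```

```text
2.1167 [0.48181948 0.13867242 0.16266873] [-179.17067377   -0.2012116    15.64278442] [0.49155477 0.32874626 0.11350364] [ 15.58482158  -2.7354006   -5.35894112  87.17608701   0.82952936
 179.94203144] [-0.03008969 -0.00288418] [0.47389998 0.16646461]
```

Joint 6 has reached its 180° limit. I'll turn the tool by +90°, which leaves plenty of wrist range, and then reposition.

Request:
{"name": "play_rows", "arguments": {"commands": "0 0 0 0 7;0 0 0 0 14;0 0 0 0 21;0 0 0 0 28;0 0 0 0 35;0 0 0 0 42;0 0 0 0 49;0 0 0 0 56;0 0 0 0 63;0 0 0 0 70"}}

```text
time: 2.95
ee_pos: [0.4818, 0.1386, 0.1623]
tcp_rot: [-179.4, -0.1, 86.0]
wrist_force: [-0.6, -0.1, -0.7]
opening: 0.0
```

Request:
{"name": "play_rows", "arguments": {"commands": "0 0 0 0 7;0 0 0 0 14;0 0 0 0 18.5;0 0 0 0 18.5;0 0 0 0 18.5"}}

```text
time: 3.37
ee_pos: [0.4816, 0.1387, 0.1616]
tcp_rot: [-179.3, 0.0, 104.0]
wrist_force: [-0.7, 0.8, 0.0]
opening: 0.0
```

```bash
python3 - <<'E'
from h import *
o=get_obs(); print(o['time'],o['ee_pos'],o['tcp_rot'],o['wrist_force'],o['q'],loc(o['ee_pos']),w(-.031,.026))
E
```

```text
3.3667 [0.48157652 0.1387253  0.16160224] [-1.79317654e+02  5.46484494e-03  1.03996834e+02] [-0.65212532  0.84062281  0.04779135] [ 1.60589779e+01 -1.86449295e+00 -4.63357464e+00  8.79130194e+01
  1.90916595e-02  9.20620626e+01] [-0.03031245 -0.0027737 ] [0.47389998 0.16646461]
```

Request:
{"name": "play_rows", "arguments": {"commands": "0 0 0 -35 0;0 -2.5 10 -60 0;0 -5 20 -69 0;0 -6 25 -69 0;0 -6 25 -69 0"}}

```text
time: 3.78
ee_pos: [0.475, 0.1648, 0.092]
tcp_rot: [-179.2, -0.0, 104.2]
wrist_force: [0.9, 0.0, 0.6]
opening: 0.0004
```

```bash
python3 - <<'E'
from h import *
o=get_obs(); print(o['time'],o['ee_pos'],o['tcp_rot'],o['wrist_force'],loc(o['ee_pos']))
t=crop('top',220,440,140,310,3.5,'pics/t2.png'); crop('side',220,420,90,290,3,'pics/s2.png')
E
```

```text
3.7833 [0.4750081  0.16480927 0.09198988] [-1.79201913e+02 -1.59846426e-04  1.04177163e+02] [0.90509331 0.03013271 0.61879244] [-0.03032853  0.02412457]
```

View pics/s2.png

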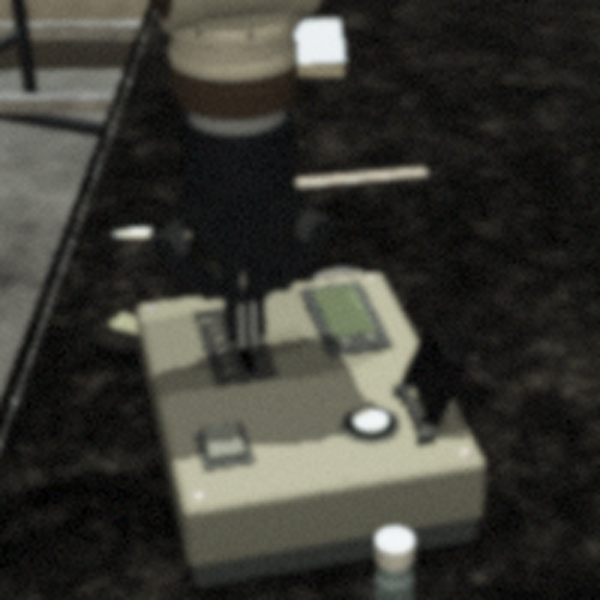

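View pics/t2.png

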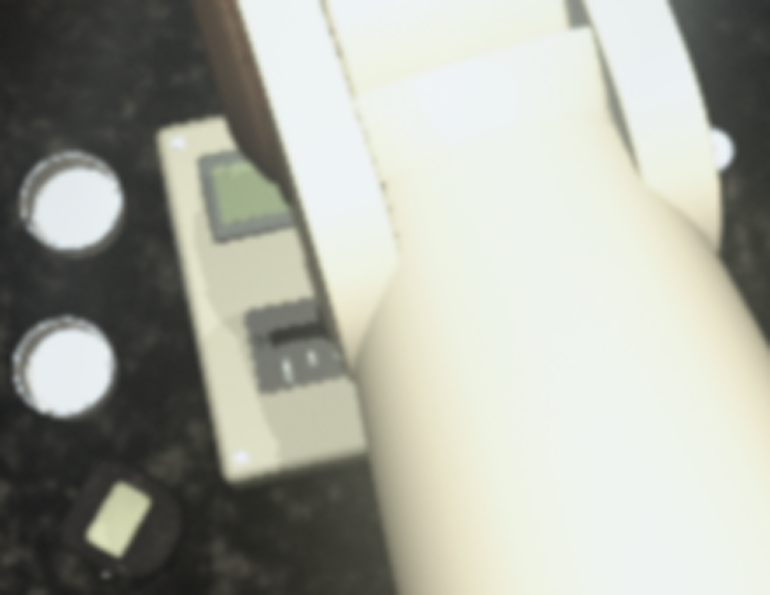

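Request:
{"name": "play_rows", "arguments": {"commands": "0 -1 4 0 0;0 -2 8 0 0;0 -3 12 0 0;0 -3.5 14 0 0;0 -4 16 0 0;0 -4.5 18 0 0;0 -5 20 0 0;0 -5 20 0 0"}}

```text
time: 4.55
ee_pos: [0.4701, 0.1838, 0.091]
tcp_rot: [-179.2, 0.0, 104.2]
wrist_force: [-0.8, -2.1, 1.6]
opening: -0.0003
```

Request:
{"name": "play_rows", "arguments": {"commands": "0 -0.5 2 0 0;0 -1 4 0 0;0 -1.5 6 0 0;0 -2 8 0 0;0 -2.5 10 0 0;0 -3 12 0 0;0 -3.5 14 0 0;0 -3.5 14 0 0"}}

```text
time: 5.22
ee_pos: [0.4664, 0.198, 0.0908]
tcp_rot: [-179.2, 0.0, 104.2]
wrist_force: [0.6, -1.9, -0.6]
opening: -0.0002
```

```bash
python3 - <<'E'
from h import *
o=get_obs(); print(o['time'],o['ee_pos'],o['tcp_rot'],o['wrist_force'],loc(o['ee_pos']))
t=crop('top',220,440,140,310,3.5,'pics/t3.png'); crop('side',220,420,90,290,3,'pics/s3.png')
E
```

```text
5.2167 [0.46639246 0.19795677 0.09077329] [-1.79151994e+02  2.29421523e-02  1.04186568e+02] [ 0.57455119 -1.8602924  -0.62669427] [-0.03060937  0.05837231]
```

View pics/s3.png

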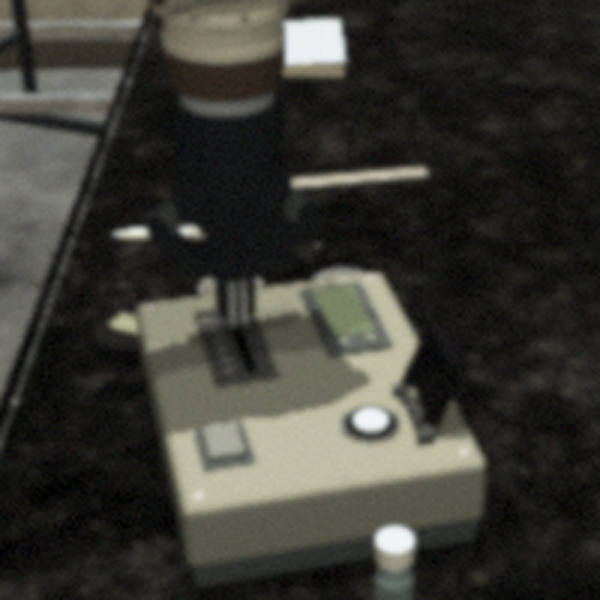

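View pics/t3.png

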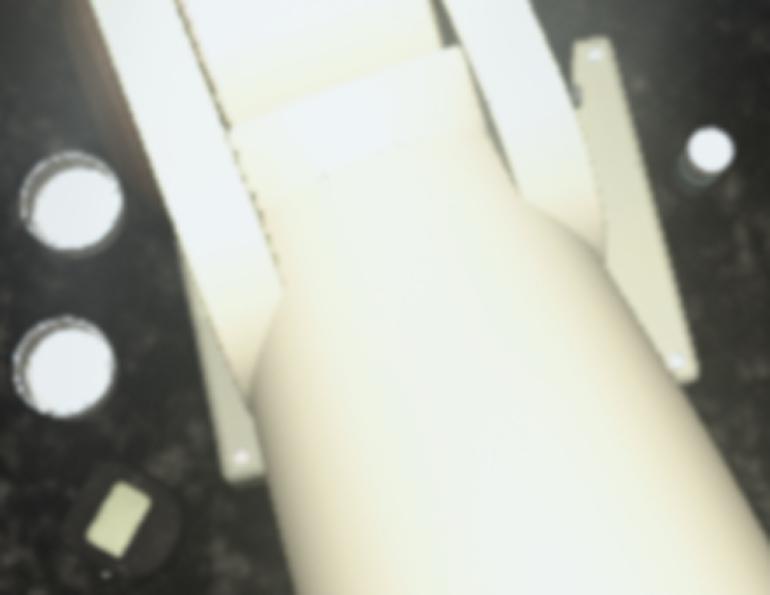

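Request:
{"name": "play_rows", "arguments": {"commands": "0 -0.5 2 0 0;0 -1 4 0 0;0 -1 4 0 0"}}

```text
time: 5.57
ee_pos: [0.4654, 0.2023, 0.0909]
tcp_rot: [-179.2, -0.0, 104.2]
wrist_force: [-0.1, 1.1, -0.2]
opening: -0.0003
```

Request:
{"name": "play_rows", "arguments": {"commands": "0 -0.25 1 0 0;0 -0.5 2 0 0;0 -0.5 2 0 0"}}

```text
time: 5.82
ee_pos: [0.465, 0.2041, 0.091]
tcp_rot: [-179.2, -0.0, 104.2]
wrist_force: [-0.0, 0.5, -0.3]
opening: 0.0002
```

Request:
{"name": "play_rows", "arguments": {"commands": "0 -0.25 1 0 0;0 -0.25 1 0 0"}}

```text
time: 5.98
ee_pos: [0.4648, 0.205, 0.091]
tcp_rot: [-179.2, 0.0, 104.2]
wrist_force: [0.1, -0.6, -0.2]
opening: 0.0
```

Request:
{"name": "play_rows", "arguments": {"commands": "0 -0.25 1 0 0;0 -0.25 1 0 0;0 -0.25 1 0 0"}}

```text
time: 6.23
ee_pos: [0.4645, 0.2058, 0.0909]
tcp_rot: [-179.2, 0.0, 104.2]
wrist_force: [-0.2, 0.8, -0.3]
opening: 0.0004
```

Request:
{"name": "play_rows", "arguments": {"commands": "0 -0.25 1 0 0;0 -0.25 1 0 0;0 -0.25 1 0 0"}}

```text
time: 6.48
ee_pos: [0.4643, 0.2068, 0.0909]
tcp_rot: [-179.2, 0.0, 104.2]
wrist_force: [1.2, -0.5, 0.5]
opening: 0.0003
```

Request:
{"name": "play_rows", "arguments": {"commands": "0 -0.25 1 0 0;0 -0.25 1 0 0;0 -0.25 1 0 0"}}

```text
time: 6.73
ee_pos: [0.464, 0.2078, 0.0909]
tcp_rot: [-179.2, 0.0, 104.2]
wrist_force: [0.1, -0.7, -0.6]
opening: -0.0
```

Request:
{"name": "play_rows", "arguments": {"commands": "0 -0.25 1 0 0;0 -0.25 1 0 0;0 -0.25 1 0 0"}}

```text
time: 6.98
ee_pos: [0.4639, 0.2083, 0.0909]
tcp_rot: [-179.2, 0.1, 104.2]
wrist_force: [0.9, -4.5, 0.3]
opening: -0.0002
```

The lever met the home stop at 4.5 N, with the tool at local y ≈ 0.069 as predicted. I'll back off, lift, and cross to its left side.

Request:
{"name": "play_rows", "arguments": {"commands": "0 1.5 -6 0 0;0 1.5 -6 20 0;0 1.5 -6 45 0;0 -4 17 45 0;0 -11 43 45 0;0 -11 43 45 0;0 -11 43 45 0"}}

```text
time: 7.57
ee_pos: [0.4525, 0.2526, 0.1358]
tcp_rot: [-179.2, -0.0, 104.3]
wrist_force: [0.4, -0.1, -0.7]
opening: 0.0002
```

```bash
python3 - <<'E'
from h import *
o=get_obs(); print(o['time'],o['ee_pos'],o['tcp_rot'],o['wrist_force'],loc(o['ee_pos']))
t=crop('top',220,440,140,310,3.5,'pics/t4.png'); crop('side',220,420,90,290,3,'pics/s4.png')
E
```

```text
7.5667 [0.45245779 0.2526179  0.13584135] [-1.79157728e+02 -2.40180752e-02  1.04296922e+02] [ 0.37441409 -0.10146269 -0.70310338] [-0.03080794  0.11478131]
```

View pics/s4.png

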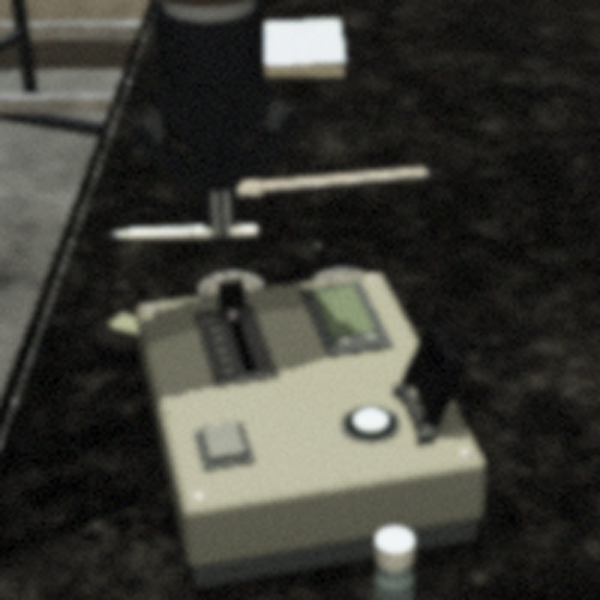

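The side view shows the lever cap at the home end of its slot, near (232,295), with nothing else disturbed. Now I'll lower on its left and push right, slowly.

Request:
{"name": "play_rows", "arguments": {"commands": "0 0 0 -30 0;0 0 0 -45 0;0 0 0 -45 0;0 1 -4 -45 0;0 2 -8 -45 0;0 2.5 -10 -45 0;0 2.5 -10 -45 0"}}

```text
time: 8.25
ee_pos: [0.456, 0.2414, 0.0921]
tcp_rot: [-179.3, -0.0, 104.1]
wrist_force: [0.7, -0.3, -0.7]
opening: 0.0001
```

Request:
{"name": "play_rows", "arguments": {"commands": "0 0.5 -2 0 0;0 1 -4 0 0;0 1.5 -6 0 0;0 2 -8 0 0;0 2.5 -10 0 0;0 3 -12 0 0;0 3.5 -14 0 0;0 3.5 -14 0 0"}}

```text
time: 8.92
ee_pos: [0.4587, 0.2272, 0.0907]
tcp_rot: [-179.1, 0.0, 104.2]
wrist_force: [-0.2, -0.3, 0.2]
opening: 0.0003
```

```bash
python3 - <<'E'
from h import *
o=get_obs(); print(o['time'],o['ee_pos'],o['tcp_rot'],o['wrist_force'],loc(o['ee_pos']))
E
```

```text
8.9167 [0.45874636 0.2271916  0.09066119] [-1.79136797e+02  4.16098791e-02  1.04152701e+02] [-0.17291423 -0.254792    0.17688108] [-0.03090306  0.08858906]
```

Request:
{"name": "play_rows", "arguments": {"commands": "0 0.5 -2 0 0;0 1 -4 0 0;0 1.5 -6 0 0;0 2 -8 0 0;0 2.5 -10 0 0;0 3 -12 0 0;0 3.5 -14 0 0;0 3.5 -14 0 0"}}

```text
time: 9.58
ee_pos: [0.4625, 0.2133, 0.091]
tcp_rot: [-179.2, 0.0, 104.2]
wrist_force: [-0.0, -0.2, -0.3]
opening: 0.0
```

Request:
{"name": "play_rows", "arguments": {"commands": "0 0.5 -2 0 0;0 1 -4 0 0;0 1 -4 0 0"}}

```text
time: 9.83
ee_pos: [0.4634, 0.2098, 0.091]
tcp_rot: [-179.2, -0.0, 104.2]
wrist_force: [-0.1, 2.7, 0.1]
opening: 0.0003
```

```bash
python3 - <<'E'
from h import *
o=get_obs(); print(o['time'],o['ee_pos'],o['tcp_rot'],o['wrist_force'],loc(o['ee_pos']))
crop('side',220,420,90,290,3,'pics/s5.png')
E
```

```text
9.8333 [0.46336373 0.2098201  0.09103931] [-1.79183068e+02 -1.57398386e-02  1.04183207e+02] [-0.07118754  2.70083891  0.14042809] [-0.03065676  0.07061607]
```

View pics/s5.png

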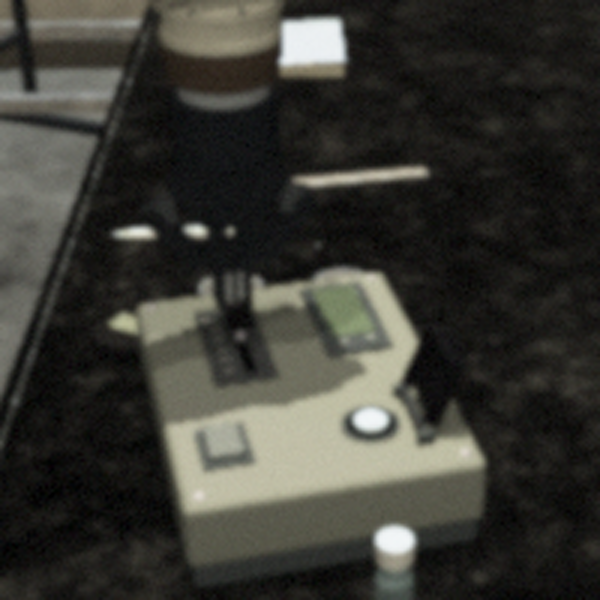

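Request:
{"name": "play_rows", "arguments": {"commands": "0 0.5 -2 0 0;0 1 -4 0 0;0 1 -4 0 0"}}

```text
time: 10.13
ee_pos: [0.4644, 0.2052, 0.0909]
tcp_rot: [-179.2, 0.1, 104.2]
wrist_force: [-0.1, 0.2, -0.6]
opening: -0.0006
```

Request:
{"name": "play_rows", "arguments": {"commands": "0 0.25 -1 0 0;0 0.5 -2 0 0;0 0.5 -2 0 0"}}

```text
time: 10.38
ee_pos: [0.4648, 0.2034, 0.0908]
tcp_rot: [-179.2, 0.0, 104.2]
wrist_force: [1.0, -0.3, 0.7]
opening: -0.0002
```

```bash
python3 - <<'E'
from h import *
o=get_obs(); print(o['time'],o['ee_pos'],o['tcp_rot'],o['wrist_force'],loc(o['ee_pos']))
E
```

```text
10.3833 [0.46479103 0.20344584 0.09080165] [-1.79155281e+02  3.18227596e-02  1.04163061e+02] [ 0.95925927 -0.26508441  0.73523813] [-0.03082533  0.06408614]
```

Request:
{"name": "play_rows", "arguments": {"commands": "0 -1.5 6 0 0;0 -1.5 6 25 0;0 -1.5 6 60 0;0 -1.5 6 100 0;0 -1.5 6 100 0;0 -1.5 6 100 0"}}

```text
time: 10.88
ee_pos: [0.4642, 0.2107, 0.1934]
tcp_rot: [-179.4, -0.0, 104.2]
wrist_force: [-0.2, 1.4, -0.4]
opening: -0.0002
```

```bash
python3 - <<'E'
from h import *
o=get_obs(); print(o['time'],o['ee_pos'],o['tcp_rot'],o['wrist_force'],loc(o['ee_pos']),w(.125,-.072))
I=crop('side',240,400,160,310,4,'pics/s6.png')
S=cv2.imread('pics/s6.png')
for k in range(6):
    u=proj('side',[*w(-.03,.085-.014*k),.109])[0]; q=tuple(int(v) for v in ((u-(240,160)+.5)*4-.5)); print(q)
    cv2.drawMarker(S,q,(0,0,255),0,8,1)
cv2.imwrite('pics/s6.png',S)
E
```

```text
10.8833 [0.46421371 0.21066333 0.19335081] [-1.79414566e+02 -3.38679330e-02  1.04192138e+02] [-0.24195378  1.36407799 -0.3812567 ] [-0.02962697  0.07122683] [0.64907428 0.10942109]
(222, 94)
(226, 106)
(231, 119)
(235, 131)
(240, 145)
(245, 158)
```

View pics/s6.png

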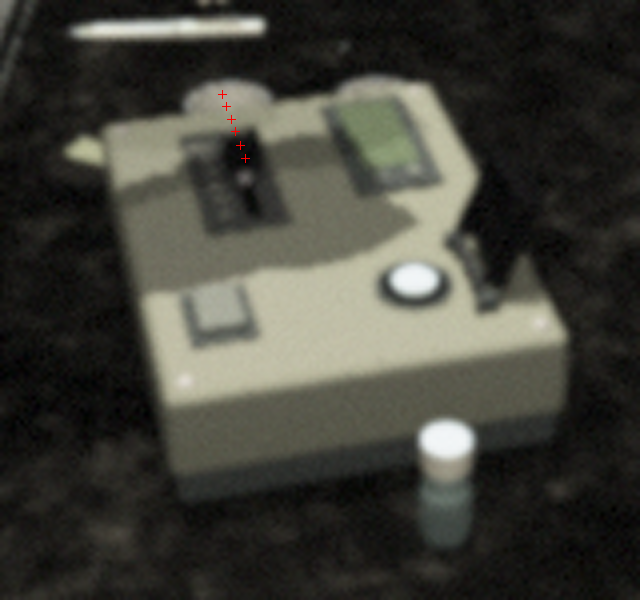

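The cap moved one notch pitch beyond its starting second click, to the third. I'll go behind the shield, high over it.

Request:
{"name": "play_rows", "arguments": {"commands": "0 185 -101 10 0;0 185 -101 10 0;0 185 -101 10 0;0 185 -101 10 0;0 185 -101 10 0;0 185 -101 10 0;0 185 -101 10 0;0 185 -101 10 0;0 185 -101 10 0"}}

```text
time: 11.68
ee_pos: [0.6473, 0.1095, 0.2006]
tcp_rot: [-179.1, -0.0, 104.2]
wrist_force: [-0.5, -0.3, 0.4]
opening: 0.0002
```

```bash
python3 - <<'E'
from h import *
o=get_obs(); print(o['time'],o['ee_pos'],o['tcp_rot'],o['wrist_force'],loc(o['ee_pos']))
crop('side',240,440,100,300,3,'pics/s7.png')
E
```

```text
11.6833 [0.64726774 0.1094858  0.20055797] [-1.79113220e+02 -1.70972769e-03  1.04219876e+02] [-0.46935307 -0.30753664  0.37567084] [ 0.12326365 -0.07149714]
```

View pics/s7.png

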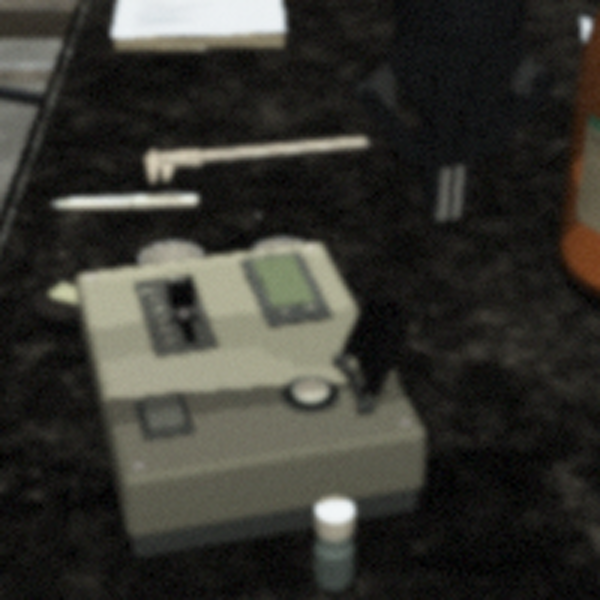

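Request:
{"name": "play_rows", "arguments": {"commands": "0 6 1 0 0;0 6 1 -35 0;0 6 1 -70 0;0 6 1 -91 0;0 6 1 -91 0;0 6 1 -91 0"}}

```text
time: 12.23
ee_pos: [0.6535, 0.1103, 0.11]
tcp_rot: [-179.1, 0.0, 104.2]
wrist_force: [0.3, 0.4, 1.1]
opening: 0.0002
```

Request:
{"name": "play_rows", "arguments": {"commands": "0 -3 -0.75 0 0;0 -6 -1.5 0 0;0 -9 -2.25 0 0;0 -12 -3 0 0;0 -15 -3.75 0 0;0 -18 -4.5 0 0;0 -21 -5.25 0 0;0 -24 -6 0 0"}}

```text
time: 12.9
ee_pos: [0.63, 0.1037, 0.11]
tcp_rot: [-179.2, 0.0, 104.2]
wrist_force: [-0.5, 0.1, -0.5]
opening: -0.0001
```

```bash
python3 - <<'E'
from h import *
o=get_obs(); print(o['time'],o['ee_pos'],o['tcp_rot'],o['wrist_force'],loc(o['ee_pos']))
crop('side',240,440,100,300,3,'pics/s8.png')
E
```

```text
12.9 [0.62998435 0.10369567 0.10999058] [-1.79173215e+02  1.24099044e-02  1.04175905e+02] [-0.45594956  0.05419807 -0.52527384] [ 0.10509041 -0.07290233]
```

View pics/s8.png

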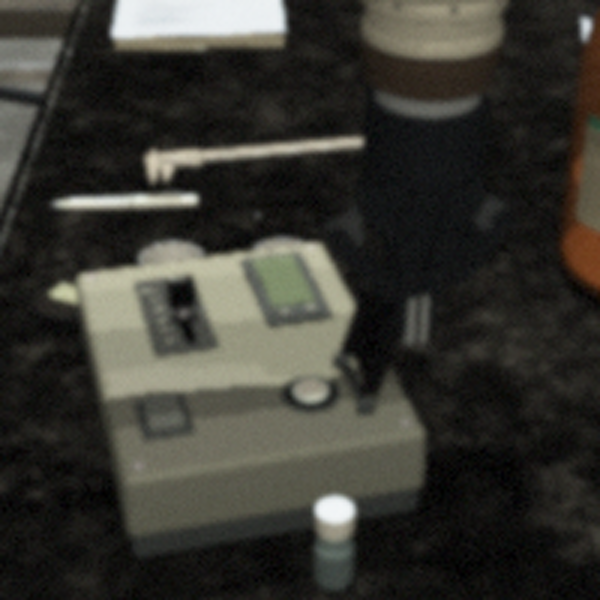

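Request:
{"name": "play_rows", "arguments": {"commands": "0 -3 -0.75 0 0;0 -6 -1.5 0 0;0 -9 -2.25 0 0;0 -12 -3 0 0;0 -15 -3.75 0 0;0 -18 -4.5 0 0;0 -21 -5.25 0 0;0 -24 -6 0 0"}}

```text
time: 13.62
ee_pos: [0.606, 0.0977, 0.1099]
tcp_rot: [-179.2, 0.0, 104.2]
wrist_force: [-0.2, 0.7, 0.2]
opening: 0.0002
```

Request:
{"name": "play_rows", "arguments": {"commands": "0 -3 -0.75 0 0;0 -6 -1.5 0 0;0 -9 -2.25 0 0;0 -12 -3 0 0;0 -14 -3.5 0 0;0 -14 -3.5 0 0;0 -14 -3.5 0 0"}}

```text
time: 14.2
ee_pos: [0.5923, 0.0943, 0.11]
tcp_rot: [-179.2, 0.0, 104.2]
wrist_force: [-0.3, 0.9, -0.6]
opening: -0.0002
```

```bash
python3 - <<'E'
from h import *
o=get_obs(); print(o['time'],o['ee_pos'],o['tcp_rot'],o['wrist_force'],loc(o['ee_pos']))
crop('side',240,440,100,300,3,'pics/s9.png')
E
```

```text
14.2 [0.59225603 0.09430688 0.10998684] [-1.79179728e+02  1.17264572e-02  1.04177995e+02] [-0.26190255  0.91948237 -0.64163487] [ 0.06621152 -0.07281707]
```

View pics/s9.png

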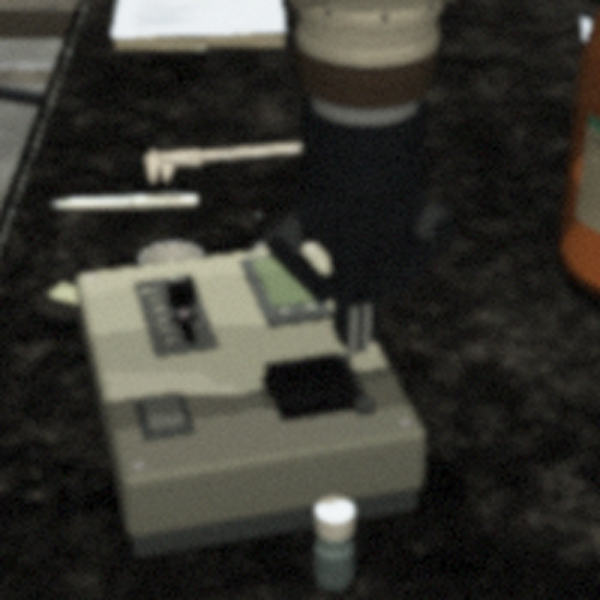

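The shield is shut, lying as a flat black cover near (315,385). I'll move above the read key and check the lever from the top before reading.

Request:
{"name": "play_rows", "arguments": {"commands": "0 0 0 35 0;0 -30 -8 40 0;0 -70 -18 40 0;0 -105 -25 40 0;0 -126 -31 40 0;0 -126 -31 40 0;0 -126 -31 40 0"}}

```text
time: 14.83
ee_pos: [0.4661, 0.0632, 0.1506]
tcp_rot: [-179.3, 0.0, 104.2]
wrist_force: [0.1, 0.5, -0.0]
opening: 0.0001
```

```bash
python3 - <<'E'
from h import *
o=get_obs(); print(o['time'],o['ee_pos'],o['tcp_rot'],o['wrist_force'],loc(o['ee_pos']))
crop('top',220,440,140,310,3.5,'pics/t10.png');crop('side',240,440,100,300,3,'pics/s10.png')
for k in range(6):
    u=proj('top',[*w(-.03,.085-.014*k),.109])[0]; print(((u-(220,140)+.5)*3.5-.5).round())
E
```

```text
14.8333 [0.46609056 0.06319549 0.15058305] [-1.79271277e+02  2.14233920e-02  1.04164893e+02] [ 0.09635015  0.52679436 -0.01921977] [-0.06373204 -0.07225534]
[277. 327.]
[304. 322.]
[331. 316.]
[357. 310.]
[384. 304.]
[410. 299.]
```

View pics/t10.png

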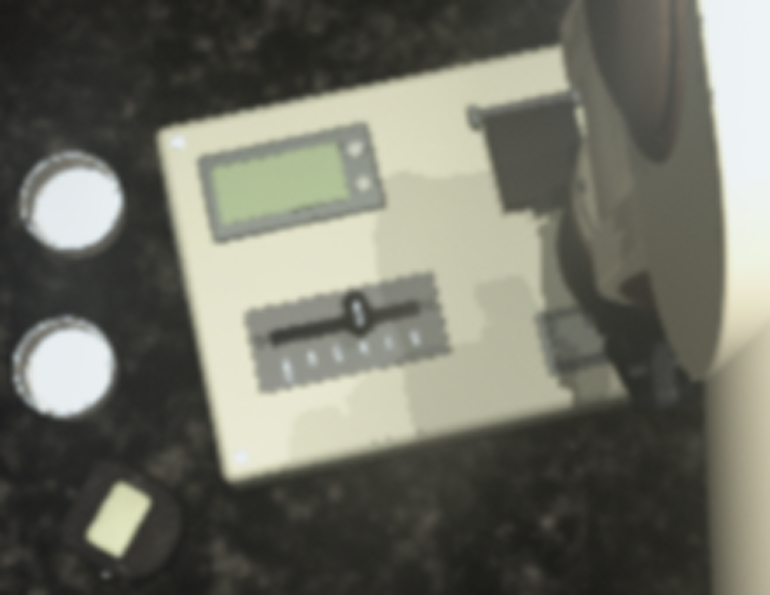

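View pics/s10.png

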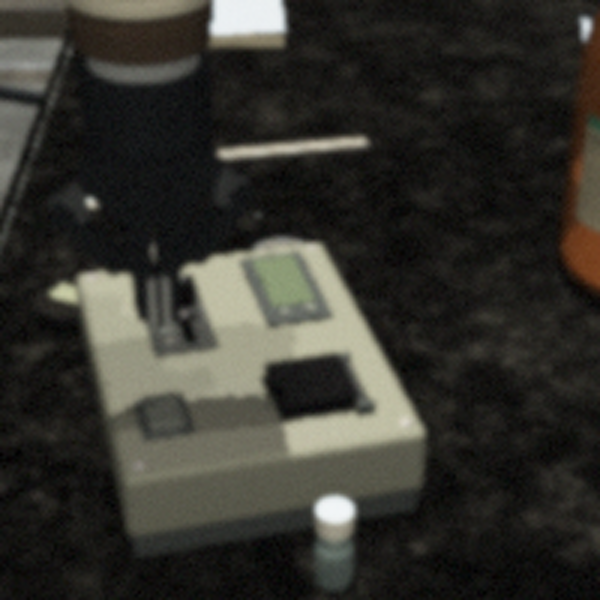

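In the top view the lever is at (357,314) and the third click projects to (357,310). The shield is shut. Pressing the key now.

Request:
{"name": "play_rows", "arguments": {"commands": "0 0 0 -30 0;0 0 0 -55 0;0 0 0 -63 0;0 0 0 -63 0;0 0 0 -65 0;0 0 0 -65 0"}}

```text
time: 15.43
ee_pos: [0.4671, 0.0635, 0.0859]
tcp_rot: [-179.2, 0.0, 104.2]
wrist_force: [0.8, 0.1, -0.2]
opening: 0.0001
```

Request:
{"name": "play_rows", "arguments": {"commands": "0 0 0 -1 0;0 0 0 -2 0;0 0 0 -2 0;0 0 0 -2 0"}}

```text
time: 15.77
ee_pos: [0.4665, 0.0633, 0.0833]
tcp_rot: [-179.2, 0.0, 104.2]
wrist_force: [0.8, 0.7, -0.1]
opening: 0.0001
```

Request:
{"name": "play_rows", "arguments": {"commands": "0 0 0 -1 0;0 0 0 -2 0;0 0 0 -2 0;0 0 0 -2 0"}}

```text
time: 16.1
ee_pos: [0.4665, 0.0633, 0.0811]
tcp_rot: [-179.2, 0.0, 104.2]
wrist_force: [0.3, -0.5, 2.0]
opening: -0.0001
```

Request:
{"name": "play_rows", "arguments": {"commands": "0 0 0 -1 0;0 0 0 -1.5 0;0 0 0 -1.5 0;0 0 0 -1.5 0"}}

```text
time: 16.43
ee_pos: [0.4664, 0.0633, 0.0795]
tcp_rot: [-179.2, 0.0, 104.2]
wrist_force: [1.0, 0.3, 3.9]
opening: -0.0001
```

Request:
{"name": "play_rows", "arguments": {"commands": "0 0 0 -0.7 0;0 0 0 -0.7 0;0 0 0 -0.7 0;0 0 0 -0.7 0"}}

```text
time: 16.77
ee_pos: [0.4665, 0.0633, 0.079]
tcp_rot: [-179.2, 0.0, 104.2]
wrist_force: [0.3, 0.4, 5.6]
opening: -0.0004
```

Request:
{"name": "play_rows", "arguments": {"commands": "0 0 0 -0.7 0;0 0 0 -0.7 0;0 0 0 -0.7 0;0 0 0 -0.7 0"}}

```text
time: 17.1
ee_pos: [0.4665, 0.0634, 0.0789]
tcp_rot: [-179.2, 0.0, 104.2]
wrist_force: [-0.8, 0.9, 9.8]
opening: 0.0004
```

The key bottomed out: force rose to 9.8 N with no further travel. I'll release it straight up and move away.

Request:
{"name": "play_rows", "arguments": {"commands": "0 0 0 4 0;0 0 0 20 0;0 0 0 60 0;0 0 0 100 0;0 -20 -40 110 0;0 -50 -80 110 0;0 -80 -120 110 0;0 -100 -150 110 0;0 -100 -190 110 0;0 -100 -220 110 0"}}

```text
time: 17.93
ee_pos: [0.3644, -0.1578, 0.1883]
tcp_rot: [-179.2, 0.0, 104.2]
wrist_force: [1.4, 0.6, -0.3]
opening: -0.0002
```

Request:
{"name": "play_rows", "arguments": {"commands": "0 -30 -40 0 0;0 -60 -80 0 0;0 -60 -120 0 0;0 -60 -160 0 0;0 -60 -160 0 0;0 -60 -160 0 0"}}

```text
time: 18.43
ee_pos: [0.3053, -0.3188, 0.1869]
tcp_rot: [-179.1, -0.1, 104.0]
wrist_force: [0.4, 0.4, 0.1]
opening: -0.0004
```

```bash
python3 - <<'E'
from h import *
o=get_obs(); print(o['time'],o['ee_pos'],o['qd'].round(1),o['wrist_force'])
crop('top',220,440,140,310,3.5,'pics/t11.png');crop('side',240,400,160,310,4,'pics/s11.png')
E
```

```text
18.4333 [ 0.30529906 -0.3187806   0.18694137] [ 3.5 -2.2 -1.6  1.6  0.6  2.7] [0.38549339 0.41784816 0.14367115]
```

View pics/t11.png

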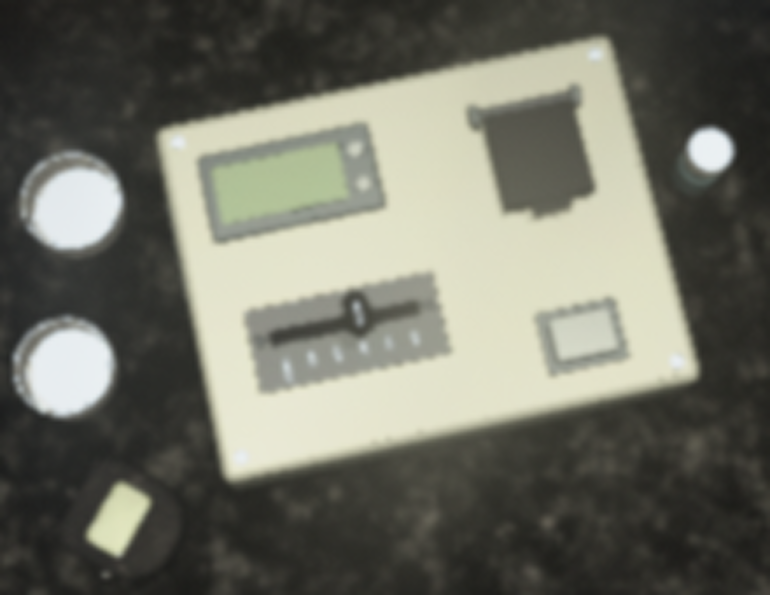

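View pics/s11.png

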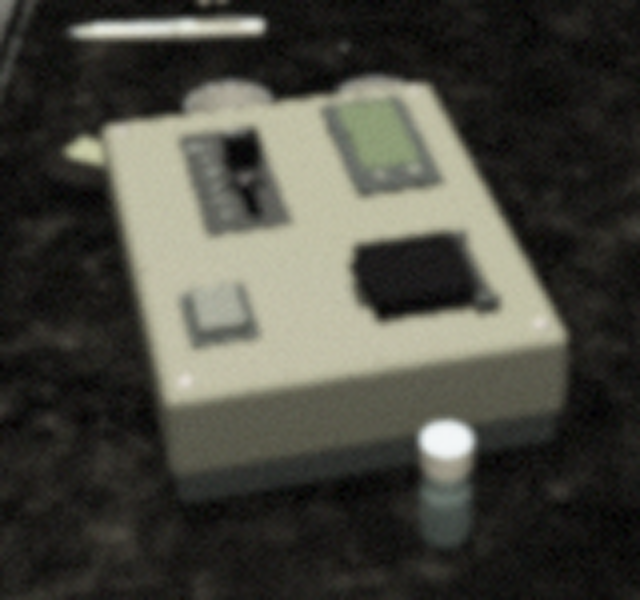

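In the final view the lever is at (357,314), the third click. The shield is shut at (540,150), the key is up, and the photometer and the items round it are where they were. I'm handing in.

```bash
python3 -c "
from workcell import job_done
print(job_done())"
```

```text
the job is handed in; nothing more can be done
None
```

I set the filter, shut the light shield and took the reading in the order asked. I handed the job in at about 18.5 s; no verdict was given.

- **Filter lever:** With the fingers shut, I pushed it left until it met the home stop at about 4.5 N. I then pushed it right from its other side until it clicked into the third notch. The top view just before reading and again at the end shows it at pixel (357,314); the third click projects to (357,310).
- **Light shield:** I pushed it from behind past the upright and it fell shut. Both cameras show it flat over the sample well.
- **Read key:** I pressed it about 4 mm straight down. It bottomed out, with force rising to 9.8 N and no further travel, and I let it go. The display showed no clear change I could use to confirm the reading, so this rests on the travel and force.
- **Surroundings:** The photometer, cans, vial and stopwatch look unmoved in the before and after pictures. The highest force I saw was the 9.8 N on the key.

On the first approach the last wrist joint reached its 180° end stop, in the clear above the instrument. I turned the tool 90° and carried on; nothing was touched.

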